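Press the glass charm and the shoehorn into the hallway foam stand

ROBOT

A 6-joint arm with a two-finger parallel gripper is mounted at the origin on the work surface. World frame = base frame: x ahead of the robot, y to its left, z up, the work surface at z = 0. Lengths are in m, angles in rad, forces in N, time in s.
With the tool pointing down it reaches from about 0.35 to 0.925 m from the base axis. Payload 6.4 kg.
Tool frame: the origin (TCP) lies at the very end of the fingers, on their centre line; the grasp point (between the pads) lies 19 mm behind it; z points along the fingers, y is the line along which they close (so a half turn about z gives the same grasp; the last joint's range is limited). The gripper opens to 94 mm and grips with 3 to 60 N. Pads are 16 mm wide; open, the fingers measure 119 mm over their backs; the gripper's body (75 mm by 177 mm) begins 78 mm behind the grasp point.
Start: joints at [-1.348, 0.245, 1.558, -0, 1.339, -0.174], TCP at [0.251, -0.6, 0.205] pointing down, gripper open.
Joint ranges: [-3.13, 3.13], [-1.02, 2.26], [0.13, 2.54], [-0.95, 4.09], [0.21, 2.88], [-2.74, 2.74]. Speed limits (rad/s): [2.57, 2.57, 3.14, 3.14, 3.14, 3.14].

INTERFACE

Orientations are given as a unit quaternion [x, y, z, w].
In Python, from bench import bot gives the robot as it stands.
- The arm moves only by the tool arm_command, never from a script. Its argument "increments" is a list of rows, each a list of 3 entries, a list of its own where there are three numbers: the turn, a rotation vector about the tool's x, y, z in degrees, then the shift along the tool's x, y, z in m, then the gripper's target within -1 to 1 (fully open at 1, half-way at 0, shut at -1). A call has 1 to 20 rows; each row shifts and turns the commanded pose from where the row before left it, along the tool's axes as they then stand; what a row does not reach is not made up. A row lasts 1/10 s, in which the tool goes at most 50 mm and 8.59 degrees, less where a joint would pass 70% of its speed; a pose out of reach is approached as far as the arm can. A call is refused whole if a number of a shift passes 0.05 or a number of a turn 8.59, either way. A call with a gripper value outside its range is refused whole. The fingers move at their own pace and stop on an object; the grip force is fixed at half the most. Time passes only in rows, so rows that do not move let the fingers close. It gives the time, the measured TCP pose, the force, the opening and the grip force at its end, in the units of the state.
- bot.observe(): the state, without advancing time (a new reading comes with each control period).
- bot.capture(name): name is "side" or "top"; returns (picture, depth): 400x640x3 uint8, blue, green, red; 400x640 float32, m along the optical axis (not along the pixel's ray), 0 where there is no reading.
- bot.calibration(name): a dict with "fx", "fy", "cx", "cy" (pixels), "D" ([k1, k2, p1, p2, k3] as OpenCV has them; the pictures are not rectified), "cam_to_world" (4x4, takes a point from camera to world coordinates). Camera axes: x right, y up, looking along -z (the intrinsics and any distortion apply to the point x, -y, -z); pixel columns grow to the right and rows downward; lengths in m; the calibration is good to about 2 mm. A picture is of the moment at which its call begins. calibration takes no time and is no camera call.
- bot.job_done(): hands the job in; it is judged then, once.
The state is a dict: "time_s": time; "q": joint angles; "qd": joint speeds; "joint_torque": joint torques, N m; "ee_pos": TCP position; "eef_rot": TCP orientation; "wrist_force": force on the tool from outside, world axes, zero at the start; "ft_torque": the same for the moment, N m; "gripper_width": opening from 0.0 (shut) to 1.0 (fully open); "grasp_force": force on a finger pad.
Only numpy, scipy, OpenCV 4.12 (cv2) and the standard library are available. Lean on these libraries where they do the work, as an engineer would, in place of code of your own. Each camera call takes 0.05 s, during which the arm holds its last target. There are 200 camera calls.

TASK

On the hallway shelf, put the steel shoehorn and the green glass evil-eye charm each into its own die-cut pocket in the sloping foam stand, turned the one way that fits, and press each fully home until it sits flat on the pocket floor, then let go. The charm is glass: hold and press it gently. Leave the other things on the shelf where they are.

Things in the scene. Friction and masses are not known exactly. Their poses are not given: they have to be found in the camera images.
- charm: Loose green glass evil-eye, about 85 g: disc 48 mm across, 18 mm thick, with a tab 18 mm wide, 18 mm thick along its +x to 38 mm from the disc's centre. Origin: centre of the disc's underside; z up through the eye. Foot edge bevelled 2 mm. Starts flat, eye up, turned up to 1.6 rad either way (tab along +x at 0). Grip across the disc along y (48 mm).
- charm_tab (a point): Point on the charm's underside inside its hanging tab, 34 mm from the disc's centre along the charm's +x; same axes as the charm. The charm is glass: fingers bearing on it with more than 50 N in all (both fingers' squeeze added up, plus any push) chip it, so grip it with about 15 N or less.
- shoehorn: Loose shoehorn, about 110 g, 130 mm long: wooden handle spine 18 wide (x), 18 high, y = -70 to +25 mm; flat steel blade 6 thick, y = 0 to +60 mm, flaring from 18 to 40 mm wide. Foot edges bevelled 2 mm. Origin: underside, on the long axis where the blade begins; +y to the blade's end, z up. Balances at y = +7 mm: grip the spine there along x. Starts flat, yaw within 1.6 rad either way.
- horn_tip (a point): Point on the shoehorn's underside near the blade's end, 55 mm from its origin along its +y. Same axes as the shoehorn.
- foam: Dark foam slab 140 x 180 x 8 mm fixed on the stand's slope. Origin: centre of its underside, which is the floor of the pockets (amber liner); x up the slope, y left across it, z square out of the face, which is at z = 8 mm. Slope 28 degrees, rising away from the robot. A polish tin, 44 mm across and 10 mm proud of the face, is fixed in it at x = 29, y = 50 mm.
- charm_pocket (a point): Centre of the disc part of the charm's pocket, on its floor. The charm's origin goes here, its axes parallel to the foam's: tab up the slope. Springy bumps at mid-depth in the walls nip the part: laid in, it stays about 4 mm high and must be pushed square to the face with roughly 4 to 10 N. Seated, it stands 10 mm proud of the face.
- charm_pocket_tab (a point): Point on the floor of the tab's part of the charm pocket, 34 mm up the slope from charm_pocket: charm_tab goes here.
- horn_pocket (a point): Point on the floor of the shoehorn's pocket, in the foam's lower half. The shoehorn's origin goes here, its axes parallel to the foam's: blade to the foam's +y. Springy bumps nip it as in the charm's pocket (about 4 to 10 N to push home). Seated, its spine stands 10 mm proud and its blade lies 2 mm below the face.
- horn_pocket_tip (a point): Point on the floor of the shoehorn's pocket under the blade's end, 55 mm from horn_pocket along +y: horn_tip goes here.
- key_dish: White ceramic key dish, loose, 110 mm across, 28 mm high, to be left alone. Origin: centre of its underside.
- prayer_beads: Coiled olive-wood prayer beads, loose, one piece 93 mm across, 13 mm high, to be left alone. Origin: centre of its underside.
- shoe_brush: Wooden shoe brush, loose, 55 x 150 x 45 mm, to be left alone. Origin: centre of its underside.
- cologne: Amber cologne bottle, loose, 48 mm across, 150 mm high, to be left alone. Origin: centre of its underside.
- tea_candle_cup: Blue ceramic cup, loose, 60 mm across, 50 mm high, to be left alone. Origin: centre of its underside.
- acrylic_box: Clear acrylic box, fixed, 100 x 130 x 60 mm, its lid hinged on the far side and standing slightly open, front edge about 95 mm up. Origin: centre of its underside.
- stand: Fixed walnut wedge 136 x 192 mm that carries the foam, 8 mm high in front, 81 mm at the back. Origin: centre of its underside, x towards the high back, z up. Pockets: 8 mm deep, 2 mm wider all round than their parts, mouth flared 2 mm more; each part fits one way only. The pocket floors give about 1 mm under a firm push.
Not all that is in view belongs to the job. Leave any turquoise or yellow look-alike of the shoehorn alone.

How it is judged:
By the outcome, as a careful person would: the job done as asked, in the order asked, and still so for the second after the job is handed in, with the robot touching nothing.
It also fails if it takes over 72 s, if anything falls off the work surface, if the arm or the gripper's body presses on something with over 40 N, if the wrist force passes 120 N, or if a joint passes its speed limit or range.

## Working session

There is one attempt and no reset: what is moved stays moved. The work goes in short steps, Python scripts to look and compute and a tool call to move; the robot and the scene stay as the last step left them, time stands still between calls to the robot, and variables do not carry over. Pictures are saved under pics/ and viewed, at most 10 in all, crops included, and the job is handed in when it is done.

Besides the shell and the picture viewer there is one more tool, called as a command line: name --argument value ..., lists and objects as JSON in quotes. arm_command: Moves the arm, as the interface text tells. Its arguments: {"type":"object","properties":{"increments":{"type":"array","items":{"type":"array"}}},"required":["increments"]}

```bash
ls; mkdir -p pics; cat > h.py <<'E'
import numpy as np, cv2
from bench import bot
from scipy.spatial.transform import Rotation as R
def cal(n):
    c=bot.calibration(n); K=np.array([[c['fx'],0,c['cx']],[0,c['fy'],c['cy']],[0,0,1.]])
    return K,np.array(c['D'],float),np.array(c['cam_to_world'])
def rays(n,uv):
    K,D,T=cal(n); p=cv2.undistortPoints(np.array(uv,float).reshape(-1,1,2),K,D).reshape(-1,2)
    d=np.c_[p[:,0],-p[:,1],-np.ones(len(p))]
    return T[:3,3],d@T[:3,:3].T
def onplane(n,uv,z=0,nrm=(0,0,1),pt=None):
    o,d=rays(n,uv); nrm=np.array(nrm,float); pt=np.array([0,0,z]) if pt is None else np.array(pt)
    return o+d*(((pt-o)@nrm)/(d@nrm))[:,None]
def cloud(n,uv,dep):
    o,d=rays(n,uv); uv=np.array(uv,int); return o+d*dep[uv[:,1],uv[:,0]][:,None]
def proj(n,P):
    K,D,T=cal(n); q=(np.atleast_2d(P)-T[:3,3])@T[:3,:3]; q=q*[1,-1,-1]
    return cv2.projectPoints(q,np.zeros(3),np.zeros(3),K,D)[0].reshape(-1,2)
E
python3 - <<'E'
from h import *
for n in('top','side'):
    im,d=bot.capture(n); cv2.imwrite(f'pics/{n}0.png',im); np.savez(f'{n}0.npz',im=im,d=d)
    K,D,T=cal(n); print(n,K[0,0],D,T.round(3).tolist(),(d>0).mean())
print(bot.observe())
E
```

```text
pics
top 436.5200721853753 [0.02103471 0.         0.         0.         0.        ] [[0.001, 0.992, -0.13, 0.408], [-1.0, 0.003, 0.012, 0.036], [0.012, 0.13, 0.991, 1.161], [0.0, 0.0, 0.0, 1.0]] 0.9959296875
side 491.4111631929579 [0.00268229 0.         0.         0.         0.        ] [[-0.966, 0.182, -0.185, 0.283], [-0.259, -0.647, 0.717, 1.128], [0.011, 0.741, 0.672, 1.116], [0.0, 0.0, 0.0, 1.0]] 0.9959609375
{'time_s': 0.1, 'q': array([-1.34810070e+00,  2.45735457e-01,  1.55887161e+00, -3.94381763e-05,
        1.33874060e+00, -1.74117511e-01]), 'qd': array([ 1.93099758e-03, -3.92710756e-04, -3.10100333e-03,  5.22997779e-04,
       -9.46409541e-05, -1.92509691e-03]), 'joint_torque': array([-9.92334594e-05, -4.16908765e+01, -3.15527594e+01,  6.85934443e-02,
        3.09483404e-02, -5.48424248e-05]), 'ee_pos': array([ 0.25107482, -0.59895744,  0.20447221]), 'eef_rot': array([ 9.80380624e-01,  1.97111799e-01, -4.04926256e-05, -8.76782859e-04]), 'wrist_force': array([-0.98011429,  0.1893033 , -0.10039135]), 'ft_torque': array([ 0.01768075, -0.00034418, -0.01321036]), 'grasp_force': 0.0, 'gripper_width': 1.0033032315733983}
```

View pics/top0.png

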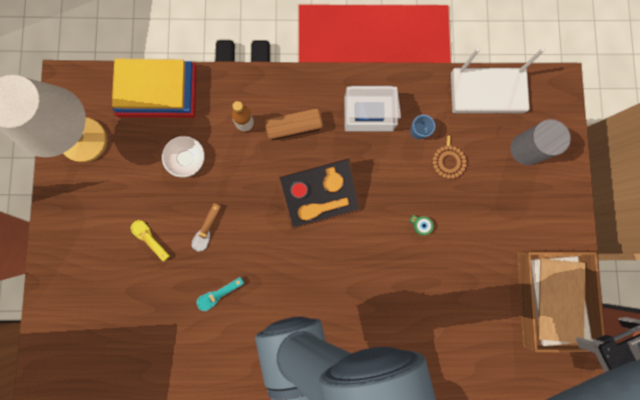

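View pics/side0.png

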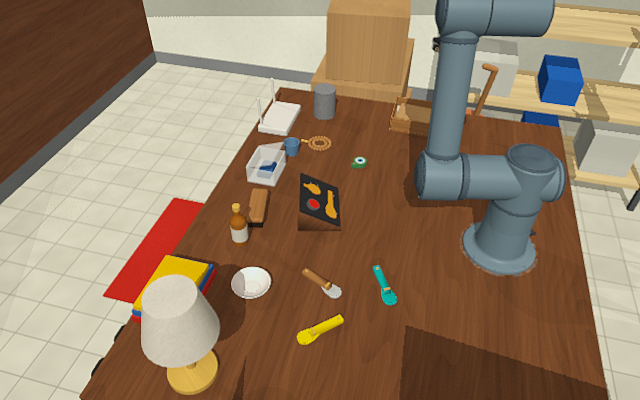

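The top view shows the foam at about (320,192), with its tin at (299,189), charm pocket at (333,181) and horn pocket at (325,209). The real shoehorn is at (207,226), blade towards the lower left, and the charm is at (424,226) with its tab to the upper left. The side view agrees: shoehorn (322,283), charm (360,161).

```bash
cat > m1.py <<'E'
from h import *
A={}
for n in('top','side'):
    z=np.load(f'{n}0.npz'); A[n]=(z['im'],z['d'])
boxes={'top':{'foam':(272,150,366,235),'horn':(185,198,228,256),'charm':(400,205,445,245)},
       'side':{'foam':(292,165,350,238),'horn':(295,262,350,304),'charm':(345,150,375,172)}}
tiles=[]
for n in A:
    im,d=A[n]
    for k,(a,b,c,e) in boxes[n].items():
        s=cv2.resize(im[b:e,a:c],(260,260),interpolation=cv2.INTER_NEAREST); tiles.append(s)
cv2.imwrite('pics/t.png',np.vstack([np.hstack(tiles[:3]),np.hstack(tiles[3:])]))
# foam plane by depth
im,d=A['top']
hsv=cv2.cvtColor(im,cv2.COLOR_BGR2HSV)
m=((hsv[...,2]<75)).astype(np.uint8); mm=np.zeros_like(m); a,b,c,e=boxes['top']['foam']; mm[b:e,a:c]=m[b:e,a:c]
cs,_=cv2.findContours(mm,cv2.RETR_EXTERNAL,cv2.CHAIN_APPROX_NONE); ct=max(cs,key=cv2.contourArea)
print('foam area',cv2.contourArea(ct),cv2.boxPoints(cv2.minAreaRect(ct)).round(1).tolist())
f=np.zeros_like(m); cv2.drawContours(f,[ct],-1,1,-1); fe=cv2.erode(f,np.ones((5,5)))
v,u=np.nonzero(fe&(mm>0)); P=cloud('top',np.c_[u,v],d)
w=np.linalg.lstsq(np.c_[P[:,:2],np.ones(len(P))],P[:,2],rcond=None)[0]; r=P[:,2]-np.c_[P[:,:2],np.ones(len(P))]@w
ok=abs(r)<.006; w=np.linalg.lstsq(np.c_[P[ok,:2],np.ones(ok.sum())],P[ok,2],rcond=None)[0]
print('plane',w,'slope',np.degrees(np.arctan(np.hypot(*w[:2]))),'yaw',np.degrees(np.arctan2(w[1],w[0])),r.std())
for p in((207,226),(424,226),(299,189),(330,230)): print(p,im[p[1],p[0]],cloud('top',[p],d).round(4))
E
python3 m1.py
```

```text
foam area 3394.5 [[279.6000061035156, 177.0], [346.8999938964844, 158.6999969482422], [360.29998779296875, 208.39999389648438], [293.0, 226.60000610351562]]
plane [ 0.29169975  0.14621784 -0.1094581 ] slope 18.07124367052704 yaw 26.622843193416216 0.07317984857083167
(207, 226) [ 64 105 160] [[0.4879 0.2813 0.0146]]
(424, 226) [65 50 34] [[ 0.4885 -0.2864  0.023 ]]
(299, 189) [ 49  57 215] [[0.4076 0.0362 1.1615]]
(330, 230) [ 49  78 129] [[ 0.479  -0.0421 -0.0013]]
```

View pics/t.png

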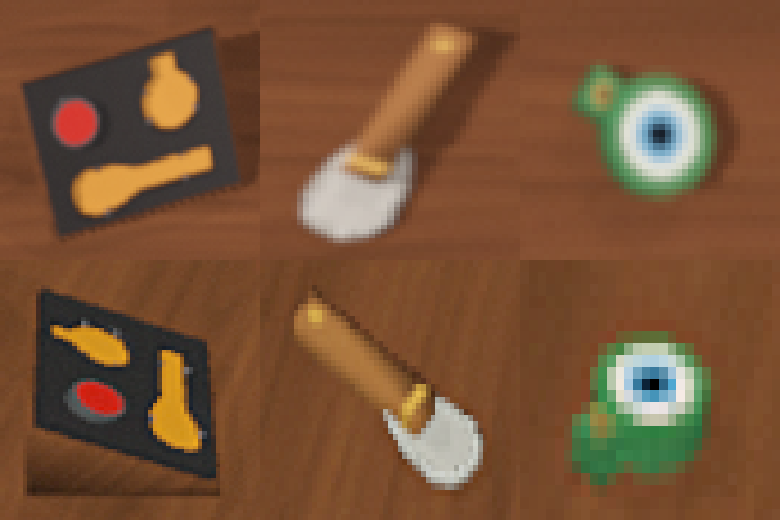

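Enlarged, the crops confirm these identities: steel blade with wooden spine, charm tab at upper left, and pocket floors in clean amber. Next I'll measure precisely.

```bash
cat > m2.py <<'E'
from h import *
from m1 import A,boxes
def up(n,k,s=8):
    a,b,c,e=boxes[n][k]; im=A[n][0][b:e,a:c]
    return cv2.resize(im,None,fx=s,fy=s,interpolation=cv2.INTER_CUBIC),(a,b),s
def topx(uv,o,s): return (np.array(uv,float)+.5)/s-.5+np.array(o)
def big(m,keep=1):
    cs,_=cv2.findContours(m.astype(np.uint8),cv2.RETR_EXTERNAL,cv2.CHAIN_APPROX_NONE)
    return [c[:,0] for c in sorted(cs,key=cv2.contourArea)[::-1][:keep]]
# robust foam plane slope 28 -> yaw & height
rng=np.random.default_rng(0)
for n in('top','side'):
    im,d=A[n]; hs=cv2.cvtColor(im,cv2.COLOR_BGR2HSV); a,b,c,e=boxes[n]['foam']
    m=np.zeros(d.shape,np.uint8); m[b:e,a:c]=((hs[...,2]<75)&(hs[...,1]<90)&(d>0))[b:e,a:c]
    m=cv2.morphologyEx(m,cv2.MORPH_CLOSE,np.ones((3,3)));ct=big(m)[0]; f=np.zeros_like(m); cv2.drawContours(f,[ct.reshape(-1,1,2)],-1,1,-1); f=cv2.erode(f,np.ones((5,5)))
    v,u=np.nonzero((f>0)&(m>0)&(d>0)); P=cloud(n,np.c_[u,v],d); X=np.c_[P[:,:2],np.ones(len(P))]
    best=0
    for _ in range(500):
        i=rng.choice(len(P),3,False)
        try:w=np.linalg.solve(X[i],P[i,2])
        except Exception: continue
        k=abs(P[:,2]-X@w)<.004
        if k.sum()>best: best=k.sum();K=k
    w=np.linalg.lstsq(X[K],P[K,2],rcond=None)[0]
    print(n,'plane',w.round(4),K.mean(),'slope',np.degrees(np.arctan(np.hypot(*w[:2]))),'yaw',np.degrees(np.arctan2(w[1],w[0])),'P0',P[K].mean(0).round(4))
    U,o,s=up(n,'foam'); h=cv2.cvtColor(U,cv2.COLOR_BGR2HSV)
    D=(h[...,2]<85)&(h[...,1]<110)| (h[...,2]>150)
    q=cv2.approxPolyDP(cv2.convexHull(big(cv2.morphologyEx(D.astype(np.uint8),cv2.MORPH_OPEN,np.ones((9,9))))[0].reshape(-1,1,2)),25,True)[:,0]
    qq=topx(q,o,s); nn=np.array([-w[0],-w[1],1]); C=onplane(n,qq,nrm=nn,pt=[0,0,w[2]])
    print(qq.round(1).tolist()); print(C.round(4).tolist()); print('sides',np.linalg.norm(C-np.roll(C,-1,0),axis=1).round(4))
E
sed -i 's/^print.*//; s/^for p in.*//' m1.py
python3 m2.py
```

```text
top plane [ 0.5108  0.1407 -0.237 ] 0.9181141439205955 slope 27.916838930149417 yaw 15.402003753356894 P0 [ 0.5765 -0.0112  0.0559]
[[347.7, 159.2], [357.9, 208.8], [292.7, 226.1], [279.7, 177.3]]
[[0.6522, -0.082, 0.0846], [0.5336, -0.1147, 0.0194], [0.4877, 0.0569, 0.0201], [0.6052, 0.0889, 0.0847]]
sides [0.1392 0.1777 0.1378 0.1772]
side plane [ 0.5066  0.1446 -0.2321] 0.8765625 slope 27.783186355313685 yaw 15.925769602421813 P0 [ 5.702e-01 -1.000e-04  5.680e-02]
[[300.9, 172.9], [336.9, 187.3], [338.3, 225.7], [299.4, 210.8]]
[[0.6498, -0.0816, 0.0854], [0.5329, -0.1161, 0.0211], [0.4862, 0.0637, 0.0235], [0.6024, 0.0957, 0.087]]
sides [0.1378 0.1858 0.1363 0.1835]
```

```bash
cat > m3.py <<'E'
from h import *
import io,contextlib
with contextlib.redirect_stdout(io.StringIO()): from m2 import up,topx,big,A,boxes
RF=R.from_euler('ZY',[15.25,-28],degrees=True).as_matrix()   # foam axes in columns
OF=np.array([.5697,-.0127,.052])-RF[:,2]*.008
def foamxy(n,uv,z): 
    return (onplane(n,uv,nrm=RF[:,2],pt=OF+RF[:,2]*z)-OF)@RF*1000
if __name__=='__main__':
  for n in('top','side'):
    U,o,s=up(n,'foam'); h=cv2.cvtColor(U,cv2.COLOR_BGR2HSV)
    red=((h[...,0]<5)|(h[...,0]>172))&(h[...,1]>130)&(h[...,2]>130)
    amb=(h[...,0]>9)&(h[...,0]<28)&(h[...,1]>120)&(h[...,2]>140)
    c=foamxy(n,topx(big(red)[0],o,s),.018); print(n,'tin',((c.min(0)+c.max(0))/2).round(1),np.ptp(c,axis=0).round(1))
    for c in big(amb,2):
        p=foamxy(n,topx(c,o,s),0); print(' amber ext x',p[:,0].min().round(1),p[:,0].max().round(1),'y',p[:,1].min().round(1),p[:,1].max().round(1))
        if np.ptp(p[:,0])>np.ptp(p[:,1]):
            top=p[:,0].max(); tab=p[p[:,0]>top-12]; print('  tab y',tab[:,1].min().round(1),tab[:,1].max().round(1))
        else:
            y0=p[:,1].min()
            for lo,hi in((5,15),(20,30),(35,45),(50,60),(95,105)):
                k=p[(p[:,1]>y0+lo)&(p[:,1]<y0+hi),0]; mid=(k.min()+k.max())/2
                print('  y+',lo,'x',k[k<mid].mean().round(1),k[k>mid].mean().round(1))
  # shoehorn & charm
  for n in('top','side'):
    U,o,s=up(n,'horn'); h=cv2.cvtColor(U,cv2.COLOR_BGR2HSV).astype(int)
    steel=(h[...,1]<60)&(h[...,2]>130)
    wood=(h[...,1]>60)&(h[...,2]>132)
    al=big(cv2.morphologyEx((steel|wood).astype(np.uint8),cv2.MORPH_OPEN,np.ones((7,7))))[0]
    np.savez(f'horn_{n}.npz',c=topx(al,o,s)); st=big(steel)[0]
    for z in(0.005,.018):
        p=onplane(n,topx(al,o,s),z)*1000
        m=p[:,:2].mean(0); b=onplane(n,topx(st,o,s),z)[:,:2].mean(0)*1000
        ax=np.linalg.svd(p[:,:2]-m)[2][0]; ax*=np.sign(ax@(b-m)); l=np.array([ax[1],-ax[0]]) # +y axis, +x axis
        t=(p[:,:2]-m)@ax; q=(p[:,:2]-m)@l
        print(n,'horn z',z,'m',m.round(1),'yaw(+y dir)',np.degrees(np.arctan2(-ax[0],ax[1])).round(1),'ext',t.min().round(1),t.max().round(1),q.min().round(1),q.max().round(1))
        for lo,hi in((10,20),(25,35),(40,50),(55,65)):
            k=q[(t>t.min()+lo)&(t<t.min()+hi)]; mid=(k.min()+k.max())/2; print('  ',lo,k[k<mid].mean().round(1),k[k>mid].mean().round(1))
    U,o,s=up(n,'charm'); h=cv2.cvtColor(U,cv2.COLOR_BGR2HSV).astype(int)
    eye=((h[...,1]<70)&(h[...,2]>130))|((h[...,0]>92)&(h[...,0]<125)&(h[...,1]>60))
    gr=(h[...,0]>40)&(h[...,0]<92)&(h[...,1]>70)
    e=onplane(n,topx(big(eye)[0],o,s),.018)*1000; print(n,'eye c',((e.min(0)+e.max(0))/2).round(1),np.ptp(e,axis=0).round(1))
    e0=((e.min(0)+e.max(0))/2)[:2]
    al=big(cv2.morphologyEx((eye|gr).astype(np.uint8),cv2.MORPH_OPEN,np.ones((5,5))))[0]
    g=onplane(n,topx(al,o,s),.018)[:,:2]*1000-e0; rr=np.hypot(*g.T); k=rr>29
    print('  out c',g.min(0).round(1),g.max(0).round(1),'tab ang',np.degrees(np.arctan2(*g[k].mean(0)[::-1])).round(1),rr.max().round(1))
    U,o,s=up(n,'charm')
E
python3 m3.py
```

```text
top tin [27.8 50.4 18. ] [37.6 37.8  0. ]
 amber ext x -65.4 -21.9 y -68.6 67.2
  y+ 5 x -53.7 -31.9
  y+ 20 x -53.3 -32.9
  y+ 35 x -53.8 -31.3
  y+ 50 x -54.0 -31.7
  y+ 95 x -63.5 -23.1
 amber ext x -7.8 58.9 y -67.4 -13.9
  tab y -52.1 -28.6
side tin [24.7 45.4 18. ] [37.4 39.2  0. ]
 amber ext x -67.5 -26.5 y -73.8 57.3
  y+ 5 x -55.7 -37.6
  y+ 20 x -56.0 -38.1
  y+ 35 x -55.7 -37.1
  y+ 50 x -56.7 -36.8
  y+ 95 x -66.1 -28.1
 amber ext x -9.8 54.3 y -72.0 -23.7
  tab y -56.9 -40.5
top horn z 0.005 m [487.9 296.9] yaw(+y dir) 72.4 ext -69.6 66.3 -29.5 51.7
   10 -26.4 -4.4
   25 -23.9 -1.7
   40 -21.3 6.4
   55 -0.6 36.2
top horn z 0.018 m [487. 294.] yaw(+y dir) 72.4 ext -68.8 65.6 -29.1 51.1
   10 -26.0 -4.4
   25 -23.6 -1.6
   40 -20.9 7.0
   55 -0.6 36.2
top eye c [ 490.9 -286.7   18. ] [39.8 39.6  0. ]
  out c [-24.1 -24.4] [26.7 37.4] tab ang 58.8 40.1
side horn z 0.005 m [480.4 280.7] yaw(+y dir) 63.0 ext -76.6 63.2 -22.0 22.4
   10 -11.2 14.1
   25 -11.6 13.7
   40 -11.6 12.9
   55 -11.2 11.7
side horn z 0.018 m [478.1 290.6] yaw(+y dir) 63.0 ext -75.7 62.5 -21.7 22.2
   10 -11.1 14.0
   25 -11.5 13.5
   40 -11.4 12.6
   55 -11.0 11.5
side eye c [ 489. -291.   18.] [37.5 42.4  0. ]
  out c [-26.  -24.2] [27.  54.4] tab ang 84.0 55.7
```

```bash
cat > m4.py <<'E'
from m3 import *
def axisfit(p): 
    m=p.mean(0); a=np.linalg.svd(p-m,full_matrices=False)[2][0]; return m,a
for n,zt in(('top',130),('side',120)):
    U,o,s=up(n,'horn'); h=cv2.cvtColor(U,cv2.COLOR_BGR2HSV).astype(int)
    steel=((h[...,1]<75)&(h[...,2]>125)).astype(np.uint8)
    wood=((h[...,1]>75)&(h[...,2]>(148 if n=='top' else 132))).astype(np.uint8)
    st=big(cv2.morphologyEx(steel,cv2.MORPH_OPEN,np.ones((7,7))))[0]; wd=big(cv2.morphologyEx(wood,cv2.MORPH_OPEN,np.ones((9,9))))[0]
    W=onplane(n,topx(wd,o,s),.018)[:,:2]*1000; S=onplane(n,topx(st,o,s),.006)[:,:2]*1000
    (cx,cy),(w,hh),ang=cv2.minAreaRect(W.astype(np.float32)); box=cv2.boxPoints(((cx,cy),(w,hh),ang))
    e=box[1]-box[0] if np.linalg.norm(box[1]-box[0])>np.linalg.norm(box[2]-box[1]) else box[2]-box[1]
    e/=np.linalg.norm(e); e*=np.sign(e@(S.mean(0)-W.mean(0))); l=np.array([e[1],-e[0]])
    c=np.array([cx,cy]); print(n,'wood rect c',c.round(1),'size',round(w,1),round(hh,1),'yaw',np.degrees(np.arctan2(-e[0],e[1])).round(2))
    t=(W-c)@e;q=(W-c)@l
    for a in range(-45,50,15):
        k=q[abs(t-a)<5]; print('  t',a,k[k<k.mean()].mean().round(1),k[k>k.mean()].mean().round(1))
    t2=(S-c)@e;q2=(S-c)@l; print('  wood t',t.min().round(1),t.max().round(1),'steel t',t2.min().round(1),t2.max().round(1),'q',q2.min().round(1),q2.max().round(1))
    print('  dirs e',e.round(3),'l',l.round(3))
E
python3 m4.py
```

```text
top wood rect c [503.3 277.4] size 23.5 94.3 yaw 67.32
  t -45 -7.9 4.6
  t -30 -10.8 8.1
  t -15 -9.4 9.0
  t 0 -7.5 9.4
  t 15 -5.1 9.3
  t 30 -2.4 10.5
  t 45 -6.6 5.5
  wood t -47.2 47.2 steel t 28.1 85.7 q -21.4 21.6
  dirs e [-0.923  0.386] l [0.386 0.923]
side wood rect c [500.4 278.8] size 28.4 100.3 yaw 67.46
  t -45 -11.3 6.4
  t -30 -13.1 11.8
  t -15 -12.3 12.6
  t 0 -11.0 12.3
  t 15 -9.1 13.1
  t 30 -7.7 11.6
  t 45 -4.0 10.4
  wood t -50.1 50.1 steel t 20.8 82.9 q -24.1 20.5
  dirs e [-0.924  0.383] l [0.383 0.924]
```

```bash
cat > go.py <<'E'
from h import *
def toolR(xa,ya,za): return np.c_[xa,ya,za]
def delta(pos,Rt=None):
    """tool-frame turn (deg) from now to Rt; shift (mm) along the tool's axes now and along target axes"""
    s=bot.observe(); Rn=R.from_quat(s['eef_rot']).as_matrix(); d=np.array(pos)-s['ee_pos']
    print('pos',s['ee_pos'].round(4),'t',round(s['time_s'],2),'F',s['wrist_force'].round(1),'gw',round(s['gripper_width'],3),'gf',round(s['grasp_force'],1))
    print('shift mm, tool now',(Rn.T@d*1000).round(1),'dist',(np.linalg.norm(d)*1000).round(1))
    if Rt is not None:
        print('turn',R.from_matrix(Rn.T@Rt).as_rotvec(degrees=True).round(2),'shift in target axes',(Rt.T@d*1000).round(1))
def down(yang): # tool down, tool y at world angle yang
    a=np.radians(yang); y=np.array([np.cos(a),np.sin(a),0]); z=np.array([0,0,-1.]); return np.c_[np.cross(y,z),y,z]
E
python3 -c "
from go import *
delta([.4745,.2895,.12],down(65))"
```

```text
pos [ 0.2511 -0.599   0.2045] t 0.1 F [-1.   0.2 -0.1] gw 1.003 gf 0.0
shift mm, tool now [ 549.4 -732.9   85.9] dist 920.0
turn [-3.0000e-02 -1.2000e-01 -1.3226e+02] shift in target axes [173.  899.6  84.5]
```

arm_command --increments '[[[0,0,0],[0.029,-0.0385,0.003],1],[[0,0,0],[0.029,-0.0385,0.003],1],[[0,0,0],[0.029,-0.0385,0.003],1],[[0,0,0],[0.029,-0.0385,0.003],1],[[0,0,0],[0.029,-0.0385,0.003],1],[[0,0,0],[0.029,-0.0385,0.003],1],[[0,0,0],[0.029,-0.0385,0.003],1],[[0,0,0],[0.029,-0.0385,0.003],1],[[0,0,0],[0.029,-0.0385,0.003],1],[[0,0,0],[0.029,-0.0385,0.003],1],[[0,0,0],[0.029,-0.0385,0.003],1],[[0,0,0],[0.029,-0.0385,0.003],1],[[0,0,0],[0.029,-0.0385,0.003],1],[[0,0,0],[0.029,-0.0385,0.003],1],[[0,0,0],[0.029,-0.0385,0.003],1],[[0,0,0],[0.029,-0.0385,0.003],1],[[0,0,0],[0.029,-0.0385,0.003],1],[[0,0,0],[0.029,-0.0385,0.003],1],[[0,0,0],[0.029,-0.0385,0.003],1]]'

```text
time_s: 2.0
ee_pos: [0.4765, 0.2902, 0.1479]
eef_rot: [0.98, 0.197, -0.0, 0.0]
wrist_force: [0.7, -0.3, 0.6]
gripper_width: 0.999
grasp_force: 0.0
```

```bash
python3 -c "
from go import *
delta([.4745,.2895,.12],down(65)); print(bot.observe()['q'])"
```

```text
pos [0.4765 0.2902 0.1479] t 2.0 F [ 0.7 -0.3  0.6] gw 0.999 gf 0.0
shift mm, tool now [-2.1 -0.1 27.9] dist 28.0
turn [-4.0000e-02  3.0000e-02 -1.3223e+02] shift in target axes [ 1.5 -1.5 27.9]
[ 3.43945524e-01  9.12476706e-02  1.84210828e+00 -1.50246374e-04
  1.20886324e+00  1.51742656e+00]
```

arm_command --increments '[[[0,0,-8.264],[0,0,0],0.1],[[0,0,-8.264],[0,0,0],0.1],[[0,0,-8.264],[0,0,0],0.1],[[0,0,-8.264],[0,0,0],0.1],[[0,0,-8.264],[0,0,0],0.1],[[0,0,-8.264],[0,0,0],0.1],[[0,0,-8.264],[0,0,0],0.1],[[0,0,-8.264],[0,0,0],0.1],[[0,0,-8.264],[0,0,0],0.1],[[0,0,-8.264],[0,0,0],0.1],[[0,0,-8.264],[0,0,0],0.1],[[0,0,-8.264],[0,0,0],0.1],[[0,0,-8.264],[0,0,0],0.1],[[0,0,-8.264],[0,0,0],0.1],[[0,0,-8.264],[0,0,0],0.1],[[0,0,-8.264],[0,0,0],0.1],[[0,0,0],[0,0,0.03],0.1],[[0,0,0],[0.0015,-0.0015,0.03],0.1],[[0,0,0],[0,0,0.03],0.1]]'

```text
time_s: 3.9
ee_pos: [0.4743, 0.2873, 0.0573]
eef_rot: [0.217, 0.976, -0.0, -0.0]
wrist_force: [0.3, 0.3, -1.0]
gripper_width: 0.552
grasp_force: 0.0
```

```bash
python3 - <<'E'
from go import *
for n in('top','side'):
    im,d=bot.capture(n); np.savez(f'{n}1.npz',im=im,d=d)
    p=proj(n,[.4745,.2895,.02])[0]; a,b=int(p[0]),int(p[1])
    cv2.imwrite(f'{n}1c.png',cv2.resize(im[b-40:b+40,a-40:a+40],(390,390),interpolation=cv2.INTER_CUBIC))
cv2.imwrite('pics/c1.png',np.hstack([cv2.imread('top1c.png'),cv2.imread('side1c.png')]))
delta([.4745,.2895,.009],down(65))
E
```

```text
pos [0.4709 0.286  0.0539] t 4.0 F [-0.4 -0.3  0.7] gw 0.551 gf 0.0
shift mm, tool now [-2.1  5.  44.8] dist 45.2
turn [-0.39 -0.39 -0.04] shift in target axes [-1.8  4.7 44.9]
```

View pics/c1.png

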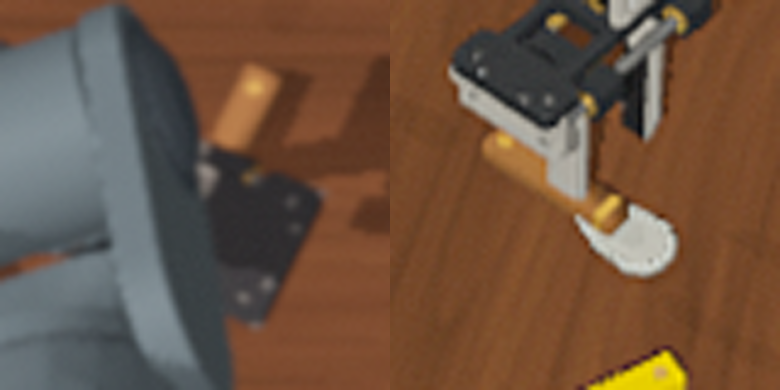

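arm_command --increments '[[[0,0,0],[0,0,0.01],0.1],[[0,0,0],[0,0,0.01],0.1],[[0,0,0],[0,0,0],0.1],[[0,0,0],[0,0,0],0.1],[[0,0,0],[0,0,0],0.1]]'

```text
time_s: 4.5
ee_pos: [0.4754, 0.2876, 0.0393]
eef_rot: [0.217, 0.976, 0.0, 0.001]
wrist_force: [0.9, 0.6, -0.3]
gripper_width: 0.551
grasp_force: 0.0
```

```bash
python3 - <<'E'
from go import *
delta([.4745,.2895,.009],down(65))
bot.capture('side')
delta([.4745,.2895,.009],down(65))
E
```

```text
pos [0.4754 0.2876 0.0393] t 4.5 F [ 0.9  0.6 -0.3] gw 0.551 gf 0.0
shift mm, tool now [ 1.6  1.3 30.3] dist 30.4
turn [ 0.06  0.06 -0.04] shift in target axes [ 1.6  1.3 30.3]
pos [0.4753 0.2876 0.0393] t 4.55 F [ 0.2 -0.2  0.3] gw 0.55 gf 0.0
shift mm, tool now [ 1.6  1.4 30.3] dist 30.3
turn [ 0.06  0.06 -0.04] shift in target axes [ 1.5  1.4 30.3]
```

arm_command --increments '[[[0,0,0],[0.0015,0.0015,0.01],0],[[0,0,0],[0,0,0.01],0],[[0,0,0],[0,0,0.01],-0.3],[[0,0,0],[0,0,0],-0.6],[[0,0,0],[0,0,0],-0.65],[[0,0,0],[0,0,0],-0.65],[[0,0,0],[0,0,0],-0.65],[[0,0,0],[0,0,0],-0.65],[[0,0,0],[0,0,0],-0.65]]'

```text
time_s: 5.45
ee_pos: [0.4741, 0.2894, 0.0087]
eef_rot: [0.217, 0.976, 0.0, 0.0]
wrist_force: [-0.4, -1.1, -0.3]
gripper_width: 0.187
grasp_force: 30.0
```

arm_command --increments '[[[0,0,0],[0,0,0],-0.7],[[0,0,0],[0,0,0],-0.7],[[0,0,0],[0,0,0],-0.7]]'

```text
time_s: 5.75
ee_pos: [0.4741, 0.2894, 0.0087]
eef_rot: [0.217, 0.976, 0.0, 0.0]
wrist_force: [0.2, -0.4, 1.0]
gripper_width: 0.188
grasp_force: 30.0
```

arm_command --increments '[[[0,0,0],[0,0,0],-0.8],[[0,0,0],[0,0,0],-0.8],[[0,0,0],[0,0,0],-0.8]]'

```text
time_s: 6.05
ee_pos: [0.4741, 0.2894, 0.0087]
eef_rot: [0.217, 0.976, 0.0, 0.0]
wrist_force: [-0.9, -0.5, 3.1]
gripper_width: 0.181
grasp_force: 30.0
```

arm_command --increments '[[[0,0,0],[0,0,-0.01],-0.7],[[0,0,0],[0,0,-0.03],-0.7],[[0,0,0],[0,0,-0.04],-0.7],[[0,0,0],[0,0,-0.04],-0.7],[[0,0,0],[0,0,-0.03],-0.7],[[0,0,0],[0,0,0],-0.7],[[0,0,0],[0,0,0],-0.7]]'

```text
time_s: 6.75
ee_pos: [0.4739, 0.2893, 0.1585]
eef_rot: [0.217, 0.976, 0.0, 0.0]
wrist_force: [-1.1, -0.2, -1.9]
gripper_width: 0.19
grasp_force: 30.0
```

```bash
cat >> go.py <<'E'
RF=R.from_euler('ZY',[15.25,-28],degrees=True).as_matrix()
OF=np.array([.5697,-.0127,.052])-RF[:,2]*.008
def F(x,y,z): return OF+RF@(np.array([x,y,z])/1000)
RH=np.c_[RF[:,1],RF[:,0],-RF[:,2]]      # tool for the horn
E
python3 - <<'E'
from go import *
im,d=bot.capture('side'); np.savez('side2.npz',im=im)
delta(F(-42.9,4.3+7,8.7+50),RH); print(F(-42.9,4.3,0),F(18.5,-40.5,0))
s=bot.observe(); p=proj('side',s['ee_pos'])[0]; print(p)
a,b=int(p[0]),int(p[1]); cv2.imwrite('pics/c2.png',cv2.resize(im[b-45:b+45,a-45:a+45],(540,540),interpolation=cv2.INTER_CUBIC))
E
```

```text
pos [0.473 0.289 0.157] t 6.8 F [-0.1 -0.2 -1. ] gw 0.189 gf 30.0
shift mm, tool now [-161.1 -263.6   80.5] dist 319.2
turn [-26.34 -12.19  48.68] shift in target axes [-305.2  -79.9   48.6]
[ 0.53564784 -0.01752674  0.02479609] [ 0.59973563 -0.04648951  0.05362164]
[325.66188224 249.88693817]
```

View pics/c2.png

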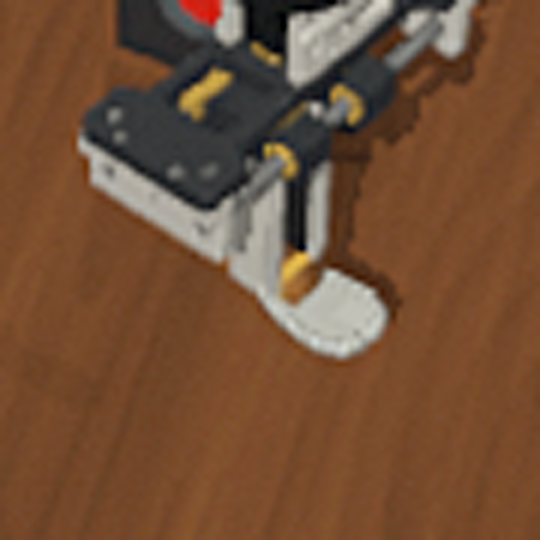

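arm_command --increments '[[[-3.763,-1.741,6.954],[0,0,0],-0.7],[[-3.763,-1.741,6.954],[0,0,0],-0.7],[[-3.763,-1.741,6.954],[0,0,0],-0.7],[[-3.763,-1.741,6.954],[0,0,0],-0.7],[[-3.763,-1.741,6.954],[0,0,0],-0.7],[[-3.763,-1.741,6.954],[0,0,0],-0.7],[[-3.763,-1.741,6.954],[0,0,0],-0.7],[[0,0,0],[-0.03,-0.008,0],-0.7],[[0,0,0],[-0.04,-0.01,0],-0.7],[[0,0,0],[-0.045,-0.012,0],-0.7],[[0,0,0],[-0.045,-0.012,0],-0.7],[[0,0,0],[-0.045,-0.012,0],-0.7],[[0,0,0],[-0.04,-0.01,0],-0.7],[[0,0,0],[-0.03,-0.008,0],-0.7],[[0,0,0],[-0.03,-0.008,0.01],-0.7],[[0,0,0],[0,0,0.02],-0.7],[[0,0,0],[0,0,0],-0.7],[[0,0,0],[0,0,0],-0.7],[[0,0,0],[0,0,0],-0.7]]'

```text
time_s: 8.7
ee_pos: [0.4993, -0.0189, 0.094]
eef_rot: [0.588, 0.771, 0.193, 0.147]
wrist_force: [-0.0, -0.5, -0.9]
gripper_width: 0.189
grasp_force: 30.0
```

```bash
python3 - <<'E'
from go import *
delta(F(-42.9,4.3+7,8.7+20),RH)
s=bot.observe(); p=proj('side',s['ee_pos'])[0]; q=proj('top',s['ee_pos'])[0]; print(p,q)
o=[]
for n,p in(('side',p),('top',q)):
    im,d=bot.capture(n); np.savez(f'{n}3.npz',im=im); a,b=int(p[0]),int(p[1]); o.append(cv2.resize(im[b-40:b+40,a-40:a+40],(400,400),interpolation=cv2.INTER_CUBIC))
cv2.imwrite('pics/c3.png',np.hstack(o))
E
```

```text
pos [ 0.4993 -0.0189  0.094 ] t 8.7 F [-0.  -0.5 -0.9] gw 0.189 gf 30.0
shift mm, tool now [-1.2 -1.3 49. ] dist 49.1
turn [ 0.1  -0.07  0.05] shift in target axes [-1.2 -1.2 49. ]
[341.13161288 191.13869586] [323.11009279 219.28492863]
```

View pics/c3.png

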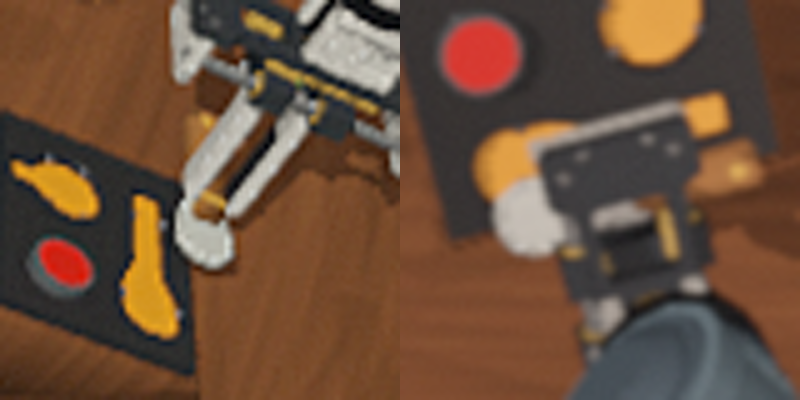

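The crops show the held shoehorn hovering clear of its pocket. In the top crop the blade end is at (492,215), the handle end at (765,165), and the pocket runs from (473,175) to (728,115), so I can measure both in one view.

```bash
python3 - <<'E'
from go import *
from m3 import big,topx
s=bot.observe(); Rn=R.from_quat(s['eef_rot']).as_matrix(); t=(s['ee_pos']-OF)@RF*1000; print('tcp foam',t.round(1))
im=np.load('top3.npz')['im']; a,b,c,e=270,180,370,245
U=cv2.resize(im[b:e,a:c],None,fx=8,fy=8,interpolation=cv2.INTER_CUBIC); h=cv2.cvtColor(U,cv2.COLOR_BGR2HSV).astype(int)
def fo(ct,z): return (onplane('top',topx(ct,(a,b),8),nrm=RF[:,2],pt=OF+RF[:,2]*z/1000)-OF)@RF*1000
zu=t[2]-8.7
steel=((h[...,1]<60)&(h[...,2]>130)); wood=((h[...,0]<16)&(h[...,1]>100)&(h[...,2]>142)&(h[...,2]<215)).astype(np.uint8)
cy=lambda p:[p.min(0)[:2].round(1),p.max(0)[:2].round(1)]
for ct in big(cv2.morphologyEx(steel.astype(np.uint8),cv2.MORPH_OPEN,np.ones((5,5))),3): print('steel',cy(fo(ct,zu+6)))
for ct in big(cv2.morphologyEx(wood,cv2.MORPH_OPEN,np.ones((5,5))),3): print('wood',cy(fo(ct,zu+18)))
amb=((h[...,0]>14)&(h[...,0]<28)&(h[...,1]>120)&(h[...,2]>190)).astype(np.uint8)
for ct in big(amb,3): print('amb',cy(fo(ct,0)))
E
```

```text
tcp foam [-40.9  12.2  78.2]
steel [array([-60.8,  32.1]), array([-20.1,  66.5])]
steel [array([ -9.8, -34.2]), array([ 0.3, 39.7])]
steel [array([-55.6,  -6.5]), array([-45.7,  18.3])]
wood [array([34.4, 35. ]), array([70.5, 71.3])]
wood [array([-47.9, -65.8]), array([-25.8, -31.4])]
wood [array([ -7.4, -37.3]), array([  2.9, -34.6])]
amb [array([ -6.1, -65.1]), array([ 29.3, -17.2])]
amb [array([-56.2,  14.8]), array([-23.9,  62.9])]
amb [array([-52.1, -66.9]), array([-33.3, -47.5])]
```

arm_command --increments '[[[0,0,0],[-0.001,-0.0016,0.02],-0.7],[[0,0,0],[0,0,0.02],-0.7],[[0,0,0],[0,0,0.01],-0.7],[[0,0,0],[0,0,0.005],-0.7],[[0,0,0],[0,0,0.003],-0.7],[[0,0,0],[0,0,0.0],-0.7],[[0,0,0],[0,0,0],-0.7]]'

```text
time_s: 9.5
ee_pos: [0.5254, -0.0139, 0.043]
eef_rot: [0.589, 0.771, 0.193, 0.148]
wrist_force: [0.0, -0.1, -0.8]
gripper_width: 0.185
grasp_force: 30.0
```

```bash
cat >> go.py <<'E'
def tf():
    s=bot.observe(); print('tcp foam',((s['ee_pos']-OF)@RF*1000).round(2),'F foam',(RF.T@s['wrist_force']).round(1),'tq',(RF.T@s['ft_torque']).round(2),'gw',round(s['gripper_width'],3),'gf',round(s['grasp_force'],1),'t',round(s['time_s'],2))
E
python3 -c "
from go import *
tf()"
```

```text
tcp foam [-42.25  10.48  20.26] F foam [-0.4 -0.1 -0.8] tq [ 0.01  0.24 -0.02] gw 0.185 gf 30.0 t 9.5
```

arm_command --increments '[[[0,0,0],[0.0006,0,0.0015],-0.7],[[0,0,0],[0,0,0.0015],-0.7],[[0,0,0],[0,0,0.0015],-0.7],[[0,0,0],[0,0,0],-0.7],[[0,0,0],[0,0,0],-0.7]]'

```text
time_s: 10.0
ee_pos: [0.527, -0.0127, 0.0383]
eef_rot: [0.589, 0.771, 0.193, 0.147]
wrist_force: [-0.3, -0.7, -0.7]
gripper_width: 0.188
grasp_force: 30.0
```

```bash
python3 -c "
from go import *
tf()"
```

```text
tcp foam [-42.82  11.23  15.24] F foam [-0.7 -0.6 -0.4] tq [-0.04  0.21  0.  ] gw 0.188 gf 30.0 t 10.0
```

arm_command --increments '[[[0,0,0],[0,0,0.001],-0.7],[[0,0,0],[0,0,0.001],-0.7],[[0,0,0],[0,0,0],-0.7],[[0,0,0],[0,0,0],-0.7]]'

```text
time_s: 10.4
ee_pos: [0.528, -0.0125, 0.0367]
eef_rot: [0.589, 0.771, 0.193, 0.148]
wrist_force: [-0.4, 1.0, 1.2]
gripper_width: 0.188
grasp_force: 30.0
```

```bash
python3 -c "
from go import *
tf()"
```

```text
tcp foam [-42.65  11.16  13.33] F foam [0.4 1.  1.1] tq [-0.01  0.19 -0.04] gw 0.188 gf 30.0 t 10.4
```

arm_command --increments '[[[0,0,0],[0,0,0.001],-0.7],[[0,0,0],[0,0,0.001],-0.7],[[0,0,0],[0,0,0],-0.7],[[0,0,0],[0,0,0],-0.7]]'

```text
time_s: 10.8
ee_pos: [0.5289, -0.0123, 0.0347]
eef_rot: [0.589, 0.771, 0.193, 0.148]
wrist_force: [0.6, 1.0, -1.6]
gripper_width: 0.186
grasp_force: 30.0
```

```bash
python3 -c "
from go import *
tf()"
```

```text
tcp foam [-42.78  11.12  11.2 ] F foam [ 0.   0.8 -1.8] tq [-0.26  0.09  0.03] gw 0.186 gf 30.0 t 10.8
```

arm_command --increments '[[[0,0,0],[0,0,0.001],-0.7],[[0,0,0],[0,0,0.001],-0.7],[[0,0,0],[0,0,0],-0.7],[[0,0,0],[0,0,0],-0.7]]'

```text
time_s: 11.2
ee_pos: [0.5299, -0.0121, 0.0333]
eef_rot: [0.589, 0.771, 0.193, 0.148]
wrist_force: [-3.3, -0.9, 4.9]
gripper_width: 0.189
grasp_force: 30.0
```

```bash
python3 -c "
from go import *
tf()"
```

```text
tcp foam [-42.53  11.02   9.4 ] F foam [-0.7 -0.   5.9] tq [-0.16  0.38  0.01] gw 0.189 gf 30.0 t 11.2
```

arm_command --increments '[[[0,0,0],[0,0,0.001],-0.7],[[0,0,0],[0,0,0],-0.7],[[0,0,0],[0,0,0],-0.7]]'

```text
time_s: 11.5
ee_pos: [0.5301, -0.0121, 0.0331]
eef_rot: [0.588, 0.771, 0.193, 0.147]
wrist_force: [-19.8, -5.4, 22.5]
gripper_width: 0.19
grasp_force: 30.0
```

```bash
python3 -c "
from go import *
tf()"
```

```text
tcp foam [-42.51  11.01   9.19] F foam [-7.6  0.  29.5] tq [0.18 1.63 0.04] gw 0.19 gf 30.0 t 11.5
```

arm_command --increments '[[[0,0,0],[0,0,0.001],-0.7],[[0,0,0],[0,0,0],-0.7],[[0,0,0],[0,0,0],-0.7]]'

```text
time_s: 11.8
ee_pos: [0.5304, -0.0121, 0.0325]
eef_rot: [0.588, 0.772, 0.193, 0.147]
wrist_force: [-25.9, -6.1, 29.5]
gripper_width: 0.185
grasp_force: 30.0
```

```bash
python3 -c "
from go import *
tf()"
```

```text
tcp foam [-42.46  10.91   8.5 ] F foam [-9.7  0.9 38.5] tq [0.14 2.06 0.1 ] gw 0.185 gf 30.0 t 11.8
```

arm_command --increments '[[[0,0,0],[0,0,-0.0015],-0.7],[[0,0,0],[0,0,0],-0.6],[[0,0,0],[0,0,0],-0.45],[[0,0,0],[0,0,0],-0.3],[[0,0,0],[0,0,0],-0.3],[[0,0,0],[0,0,-0.01],-0.3],[[0,0,0],[0,0,-0.03],-0.3],[[0,0,0],[-0.0,-0.02,-0.04],-0.3],[[0,0,0],[0,-0.04,-0.02],-0.3],[[0,0,0],[0,-0.04,-0.02],-0.3],[[0,0,0],[0,-0.04,0],-0.3],[[0,0,0],[0,0,0],-0.3],[[0,0,0],[0,0,0],-0.3]]'

```text
time_s: 13.1
ee_pos: [0.3955, -0.0736, 0.0809]
eef_rot: [0.59, 0.774, 0.189, 0.132]
wrist_force: [0.3, 0.1, 0.7]
gripper_width: 0.35
grasp_force: 0.0
```

```bash
cat > chk.py <<'E'
from go import *
import sys
tag=sys.argv[1]; o=[]
for n in('side','top'):
    im,d=bot.capture(n); np.savez(f'{n}{tag}.npz',im=im,d=d); a,b=proj(n,F(0,0,8))[0].astype(int); o.append(cv2.resize(im[b-40:b+40,a-50:a+50],(400,320),interpolation=cv2.INTER_CUBIC))
    # heights over the foam floor along the spine/blade and on the charm
    for nm,pts in(('spine',[(-42,y,18) for y in(-60,-40,-20,0,20)]),('blade',[(-42+x,y,6) for y in(35,50) for x in(-8,0,8)]),('face',[(-5,0,8),(60,10,8),(0,60,8),(-10,-75,8)]),('charm',[(19+x,-41+y,18) for x,y in((0,0),(-15,0),(0,15),(0,-15),(30,0))])):
        uv=proj(n,[F(*p) for p in pts]).round().astype(int); print(n,nm,((cloud(n,uv,d)-OF)@RF*1000)[:,2].round(1))
cv2.imwrite(f'pics/k{tag}.png',np.hstack(o)); tf()
E
python3 chk.py 4
```

```text
side spine [16.3 22.5 20.7 19.8 19.6]
side blade [12.1 10.4  6.9  6.8  6.5 11.1]
side face [ 9.5 12.9  8.9  9.8]
side charm [ 5.2  8.6  0.2 10.5  7. ]
top spine [16.8 16.8 19.4 20.7 17.1]
top blade [8.8 8.8 4.9 8.1 9.6 8.2]
top face [4.2 7.9 5.2 8.5]
top charm [ 1.5  3.6  2.4  0.  -1.2]
tcp foam [-148.74  -12.26  119.66] F foam [-0.3  0.5 -0.3] tq [-0.04  0.11  0.02] gw 0.349 gf 0.0 t 13.2
```

View pics/k4.png

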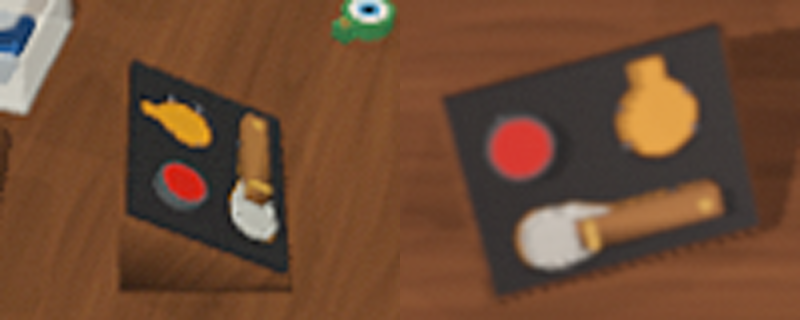

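The shoehorn lies in its pocket with no rim tilt visible: side crop from (255,118) to (255,235), top crop from (720,190) to (520,240). I'll press both ends of the spine with closed fingers to check it is fully home.

arm_command --increments '[[[0,0,0],[-0.01,0.035,0],-1],[[0,0,0],[-0.008,0.04,0],-1],[[0,0,0],[0,0.031,0.03],-1],[[0,0,0],[0,0,0.04],-1],[[0,0,0],[0,0,0.02],-1],[[0,0,0],[0,0,0.005],-1],[[0,0,0],[0,0,0.003],-1],[[0,0,0],[0,0,0],-1],[[0,0,0],[0,0,0],-1]]'

```text
time_s: 14.1
ee_pos: [0.5346, -0.0534, 0.0424]
eef_rot: [0.589, 0.775, 0.189, 0.134]
wrist_force: [0.7, -0.2, 0.1]
gripper_width: 0.001
grasp_force: 0.0
```

```bash
python3 -c "
from go import *
tf(); delta([0,0,0],RH)"
```

```text
tcp foam [-43.83 -30.08  20.43] F foam [ 0.6 -0.4 -0.2] tq [-0.03  0.17 -0.02] gw 0.001 gf 0.0 t 14.1
pos [ 0.5346 -0.0534  0.0424] t 14.1 F [ 0.7 -0.2  0.1] gw 0.001 gf 0.0
shift mm, tool now [ 195.8 -467.  -184.6] dist 539.0
turn [-1.25 -1.    0.03] shift in target axes [ 192.2 -462.9 -198.1]
```

arm_command --increments '[[[-1.25,-1.0,0],[0,0,0],-1],[[0,0,0],[0,0,0.001],-1],[[0,0,0],[0,0,0.001],-1],[[0,0,0],[0,0,0.0005],-1],[[0,0,0],[0,0,0],-1],[[0,0,0],[0,0,0],-1]]'

```text
time_s: 14.7
ee_pos: [0.5352, -0.0533, 0.0408]
eef_rot: [0.588, 0.772, 0.192, 0.146]
wrist_force: [-21.6, -2.7, 22.8]
gripper_width: 0.006
grasp_force: 15.3
```

```bash
python3 -c "
from go import *
tf()"
```

```text
tcp foam [-44.12 -30.06  18.73] F foam [-8.3  3.1 30.3] tq [ 0.69  1.74 -0.02] gw 0.006 gf 15.3 t 14.7
```

arm_command --increments '[[[0,0,0],[0,0,0.0007],-1],[[0,0,0],[0,0,0],-1],[[0,0,0],[0,0,0],-1]]'

```text
time_s: 15.0
ee_pos: [0.5353, -0.0533, 0.0407]
eef_rot: [0.588, 0.773, 0.192, 0.145]
wrist_force: [-31.9, -3.1, 34.4]
gripper_width: 0.005
grasp_force: 22.8
```

```bash
python3 -c "
from go import *
tf()"
```

```text
tcp foam [-44.07 -30.07  18.6 ] F foam [-11.7   5.4  45.2] tq [ 0.99  2.55 -0.  ] gw 0.005 gf 22.8 t 15.0
```

arm_command --increments '[[[0,0,0],[0,0,-0.007],-1],[[0,0,0],[0.025,0.001,0],-1],[[0,0,0],[0.02,0.001,0],-1],[[0,0,0],[0,0,0],-1],[[0,0,0],[0,0,0.004],-1],[[0,0,0],[0,0,0.0015],-1],[[0,0,0],[0,0,0.0008],-1],[[0,0,0],[0,0,0],-1],[[0,0,0],[0,0,0],-1]]'

```text
time_s: 15.9
ee_pos: [0.5255, -0.0099, 0.0419]
eef_rot: [0.588, 0.772, 0.192, 0.145]
wrist_force: [-28.8, -2.1, 33.4]
gripper_width: 0.008
grasp_force: 21.5
```

```bash
python3 -c "
from go import *
tf()"
```

```text
tcp foam [-41.74  14.31  18.73] F foam [-9.3  5.6 42.8] tq [0.94 1.99 0.08] gw 0.008 gf 21.5 t 15.9
```

arm_command --increments '[[[0,0,0],[0,0,-0.01],-1],[[0,0,0],[0,0,-0.03],-0.5],[[0,0,0],[0,0,-0.04],0.2],[[0,0,0],[0,0,-0.04],0.25],[[0,0,0],[0,0,-0.03],0.25],[[0,0,0],[0,0,0],0.25],[[0,0,0],[0,0,0],0.25]]'

```text
time_s: 16.6
ee_pos: [0.4579, -0.0287, 0.173]
eef_rot: [0.589, 0.771, 0.192, 0.147]
wrist_force: [0.2, 0.3, -0.4]
gripper_width: 0.481
grasp_force: 0.0
```

```bash
python3 - <<'E'
from go import *
from m3 import big,topx
print(bot.observe()['q'].round(2))
for n,f in(('top','top0'),('top','top4')):
    im=np.load(f+'.npz')['im'].astype(np.uint8); a,b,c,e=400,205,445,245
    U=cv2.resize(im[b:e,a:c],None,fx=8,fy=8,interpolation=cv2.INTER_CUBIC); h=cv2.cvtColor(U,cv2.COLOR_BGR2HSV).astype(int)
    eye=(((h[...,1]<70)&(h[...,2]>130))|((h[...,0]>92)&(h[...,0]<125)&(h[...,1]>60)))
    g=((h[...,0]>40)&(h[...,0]<92)&(h[...,1]>70))
    E=onplane(n,topx(big(eye)[0],(a,b),8),.018)*1000; (cx,cy),r=cv2.minEnclosingCircle(E[:,:2].astype(np.float32)); el=cv2.fitEllipse(E[:,:2].astype(np.float32)); print(f,'eye',el[0],el[1])
    al=big(cv2.morphologyEx((eye|g).astype(np.uint8),cv2.MORPH_CLOSE,np.ones((15,15))))[0]
    m=np.zeros(g.shape,np.uint8); cv2.drawContours(m,[al.reshape(-1,1,2)],-1,1,-1)
    v,u=np.nonzero(m); P=onplane(n,topx(np.c_[u,v],(a,b),8),.018)[:,:2]*1000-el[0]; rr=np.hypot(*P.T)
    gold=(m>0)&(h[...,0]<38)&(h[...,1]>60); v2,u2=np.nonzero(gold); G=onplane(n,topx(np.c_[u2,v2],(a,b),8),.018)[:,:2]*1000-el[0]; G=G[np.hypot(*G.T)>24]
    for lo in(28,31,34): k=rr>lo; print('  tab >',lo,np.degrees(np.arctan2(*P[k].mean(0)[::-1])).round(1),rr.max().round(1))
    if len(G): print('  gold',G.mean(0).round(1),np.degrees(np.arctan2(*G.mean(0)[::-1])).round(1),len(G))
a=57; delta([.491,-.287,.12],down(a+90)); delta([.491,-.287,.12],down(a-90))
E
```

```text
[-0.53 -0.53  2.37  0.41  0.99 -0.97]
top0 eye (490.76885986328125, -286.86846923828125) (39.12746047973633, 39.718570709228516)
  tab > 28 58.9 40.3
  tab > 31 59.0 40.3
  tab > 34 59.3 40.3
  gold [16.6 25.6] 57.1 788
top4 eye (490.7731018066406, -286.87213134765625) (39.14488220214844, 39.699832916259766)
  tab > 28 58.9 40.3
  tab > 31 59.0 40.3
  tab > 34 59.3 40.3
  gold [16.5 25.5] 57.1 786
pos [ 0.4579 -0.0287  0.173 ] t 16.6 F [ 0.2  0.3 -0.4] gw 0.481 gf 0.0
shift mm, tool now [-258.   -56.5   30. ] dist 265.8
turn [  14.33   32.03 -128.61] shift in target axes [ 198.7 -168.4   53. ]
pos [ 0.4579 -0.0287  0.173 ] t 16.6 F [ 0.2  0.3 -0.4] gw 0.481 gf 0.0
shift mm, tool now [-258.   -56.5   30. ] dist 265.8
turn [ 26.29 -11.76  47.22] shift in target axes [-198.7  168.4   53. ]
```

arm_command --increments '[[[3.756,-1.68,6.746],[0,0,0],0.4],[[3.756,-1.68,6.746],[0,0,0],0.4],[[3.756,-1.68,6.746],[0,0,0],0.4],[[3.756,-1.68,6.746],[0,0,0],0.4],[[3.756,-1.68,6.746],[0,0,0],0.4],[[3.756,-1.68,6.746],[0,0,0],0.4],[[3.756,-1.68,6.746],[0,0,0],0.4],[[0,0,0],[-0.02,0.017,0.005],0.4],[[0,0,0],[-0.033,0.028,0.009],0.4],[[0,0,0],[-0.033,0.028,0.009],0.4],[[0,0,0],[-0.033,0.028,0.009],0.4],[[0,0,0],[-0.033,0.028,0.009],0.4],[[0,0,0],[-0.027,0.023,0.008],0.4],[[0,0,0],[-0.02,0.017,0.005],0.4],[[0,0,0],[0,0,0.03],0.4],[[0,0,0],[0,0,0.03],0.4],[[0,0,0],[0,0,0],0.4],[[0,0,0],[0,0,0],0.4],[[0,0,0],[0,0,0],0.4]]'

```text
time_s: 18.5
ee_pos: [0.4918, -0.2868, 0.0591]
eef_rot: [0.878, 0.478, -0.0, -0.0]
wrist_force: [0.3, 0.5, -0.3]
gripper_width: 0.698
grasp_force: 0.0
```

```bash
python3 - <<'E'
from go import *
delta([.491,-.287,.009],down(-33))
im,d=bot.capture('side'); p=proj('side',[.491,-.287,.02])[0]; a,b=p.astype(int); cv2.imwrite('pics/c5.png',cv2.resize(im[b-35:b+25,a-40:a+40],(640,480),interpolation=cv2.INTER_CUBIC))
E
```

```text
pos [ 0.4918 -0.2868  0.0591] t 18.5 F [ 0.3  0.5 -0.3] gw 0.698 gf 0.0
shift mm, tool now [-0.6 -0.6 50.1] dist 50.1
turn [-0.02  0.01  0.11] shift in target axes [-0.6 -0.6 50.1]
```

View pics/c5.png

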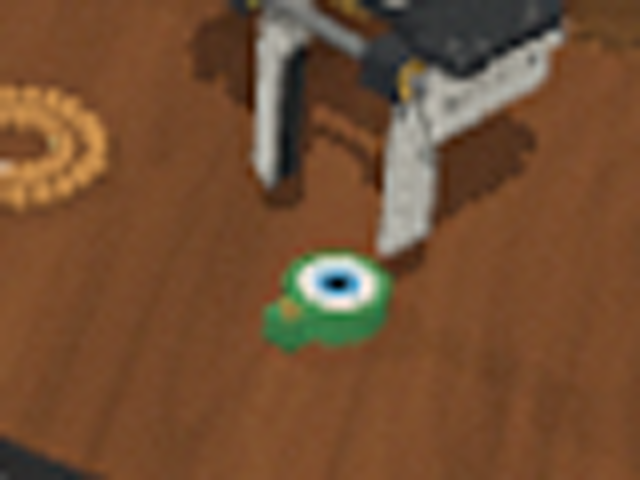

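The side crop shows the open fingers (tips at (270,180) and (400,250)) above and on either side of the charm at (337,290), so I'll descend and creep the grip closed.

arm_command --increments '[[[0,0,0],[-0.0006,-0.0006,0.02],0.4],[[0,0,0],[0,0,0.02],0.4],[[0,0,0],[0,0,0.01],0.3],[[0,0,0],[0,0,0],0.15],[[0,0,0],[0,0,0],0.06],[[0,0,0],[0,0,0],0.04],[[0,0,0],[0,0,0],0.04],[[0,0,0],[0,0,0],0.04]]'

```text
time_s: 19.35
ee_pos: [0.4906, -0.2871, 0.0092]
eef_rot: [0.878, 0.478, -0.0, -0.0]
wrist_force: [0.0, 0.0, -0.3]
gripper_width: 0.522
grasp_force: 0.0
```

arm_command --increments '[[[0,0,0],[0,0,0],0.03],[[0,0,0],[0,0,0],0.024],[[0,0,0],[0,0,0],0.024]]'

```text
time_s: 19.65
ee_pos: [0.4903, -0.2868, 0.0086]
eef_rot: [0.879, 0.478, -0.0, -0.0]
wrist_force: [0.4, 0.5, -0.4]
gripper_width: 0.51
grasp_force: 0.2
```

arm_command --increments '[[[0,0,0],[0,0,0],0.02],[[0,0,0],[0,0,0],0.02],[[0,0,0],[0,0,0],0.02]]'

```text
time_s: 19.95
ee_pos: [0.4903, -0.2869, 0.0086]
eef_rot: [0.879, 0.478, -0.0, -0.0]
wrist_force: [1.1, -0.8, 1.3]
gripper_width: 0.511
grasp_force: 0.5
```

arm_command --increments '[[[0,0,0],[0,0,0],0.014],[[0,0,0],[0,0,0],0.01],[[0,0,0],[0,0,0],0.01]]'

```text
time_s: 20.25
ee_pos: [0.4903, -0.2868, 0.0086]
eef_rot: [0.879, 0.478, -0.0, -0.0]
wrist_force: [0.3, -0.5, 0.9]
gripper_width: 0.505
grasp_force: 5.3
```

arm_command --increments '[[[0,0,0],[0,0,0],0.006],[[0,0,0],[0,0,0],0.003],[[0,0,0],[0,0,0],0.003]]'

```text
time_s: 20.55
ee_pos: [0.4903, -0.2868, 0.0086]
eef_rot: [0.879, 0.478, -0.0, -0.0]
wrist_force: [1.7, -1.7, 0.9]
gripper_width: 0.502
grasp_force: 11.0
```

arm_command --increments '[[[0,0,0],[0,0,-0.005],0.003],[[0,0,0],[0,0,-0.015],0.003],[[0,0,0],[0,0,-0.03],0.003],[[0,0,0],[0,0,-0.03],0.003],[[0,0,0],[0,0,-0.03],0.003],[[0,0,0],[0,0,-0.03],0.003],[[0,0,0],[0,0,-0.015],0.003],[[0,0,0],[0,0,0],0.003],[[0,0,0],[0,0,0],0.003]]'

```text
time_s: 21.45
ee_pos: [0.4898, -0.2864, 0.1626]
eef_rot: [0.879, 0.478, -0.001, -0.001]
wrist_force: [0.3, -0.1, -1.8]
gripper_width: 0.504
grasp_force: 11.0
```

```bash
cat >> go.py <<'E'
RC=np.c_[RF[:,0],-RF[:,1],-RF[:,2]]
E
python3 -c "
from go import *
delta(F(19,-41,90),RC); tf()"
```

```text
pos [ 0.4898 -0.2864  0.1626] t 21.45 F [ 0.3 -0.1 -1.8] gw 0.504 gf 11.0
shift mm, tool now [229.6 -65.5  29.5] dist 240.6
turn [-10.38  26.79  40.93] shift in target axes [  98.7 -202.    85.6]
tcp foam [ -79.73 -243.    175.63] F foam [-0.6 -0.2 -1.7] tq [-0.07  0.    0.02] gw 0.504 gf 11.0 t 21.45
```

arm_command --increments '[[[-1.483,3.827,5.847],[0,0,0],0.003],[[-1.483,3.827,5.847],[0,0,0],0.003],[[-1.483,3.827,5.847],[0,0,0],0.003],[[-1.483,3.827,5.847],[0,0,0],0.003],[[-1.483,3.827,5.847],[0,0,0],0.003],[[-1.483,3.827,5.847],[0,0,0],0.003],[[-1.483,3.827,5.847],[0,0,0],0.003],[[0,0,0],[0.008,-0.016,0.004],0.003],[[0,0,0],[0.016,-0.034,0.008],0.003],[[0,0,0],[0.016,-0.034,0.008],0.003],[[0,0,0],[0.016,-0.034,0.008],0.003],[[0,0,0],[0.016,-0.034,0.008],0.003],[[0,0,0],[0.016,-0.034,0.008],0.003],[[0,0,0],[0.011,-0.016,0.006],0.003],[[0,0,0],[0,0,0],0.003],[[0,0,0],[0,0,0],0.003],[[0,0,0],[0,0,0],0.003]]'

```text
time_s: 23.15
ee_pos: [0.5438, -0.0631, 0.1651]
eef_rot: [0.962, 0.129, 0.24, -0.032]
wrist_force: [0.3, 1.0, -0.2]
gripper_width: 0.503
grasp_force: 11.0
```

```bash
python3 - <<'E'
from go import *
delta(F(19,-41,90),RC); tf(); print(bot.observe()['q'].round(2))
s=bot.observe(); o=[]
for n in('side','top'):
    p=proj(n,s['ee_pos'])[0]; print(p)
    im,d=bot.capture(n); np.savez(f'{n}6.npz',im=im); a,b=p.astype(int); o.append(cv2.resize(im[b-40:b+40,a-40:a+40],(400,400),interpolation=cv2.INTER_CUBIC))
cv2.imwrite('pics/c6.png',np.hstack(o))
E
```

```text
pos [ 0.5438 -0.0631  0.1651] t 23.15 F [ 0.3  1.  -0.2] gw 0.503 gf 11.0
shift mm, tool now [-0.3 -0.8 35.8] dist 35.8
turn [0.05 0.01 0.03] shift in target axes [-0.3 -0.8 35.8]
tcp foam [ 19.34 -41.78 125.79] F foam [ 0.4  0.9 -0.5] tq [-0.05  0.29 -0.04] gw 0.503 gf 11.0 t 23.15
[-0.5  -0.22  2.17  0.43  0.87  0.58]
[331.45644947 162.6338059 ]
[343.74122956 197.45679511]
```

View pics/c6.png

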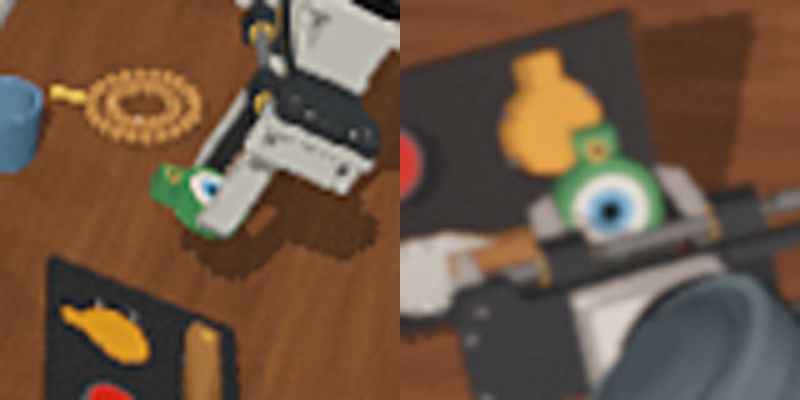

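The top crop shows the held charm's eye at (610,208), its gold tab hole at (598,150) and the pocket at (548,120); it is square to the foam. I'll measure its offset in the foam frame.

```bash
cat > mc.py <<'E'
from go import *
from m3 import big,topx
s=bot.observe(); t=(s['ee_pos']-OF)@RF*1000
im=np.load('top6.npz')['im']; q=proj('top',s['ee_pos'])[0].astype(int); a,b=q-40; 
U=cv2.resize(im[b:b+80,a:a+80],None,fx=8,fy=8,interpolation=cv2.INTER_CUBIC); h=cv2.cvtColor(U,cv2.COLOR_BGR2HSV).astype(int)
Z=t[2]-8.6+18
fo=lambda ct,z:((onplane('top',topx(ct,(a,b),8),nrm=RF[:,2],pt=OF+RF[:,2]*z/1000)-OF)@RF*1000)[:,:2]
g=((h[...,0]>40)&(h[...,0]<90)&(h[...,1]>90)); gc=big(g)[0]; G=fo(gc,Z)
cen=((np.array(proj('top',s['ee_pos'])[0])-[a,b]+.5)*8)
blue=((h[...,0]>92)&(h[...,0]<120)&(h[...,1]>90)&(h[...,2]>90)); v,u=np.mgrid[0:640,0:640]; blue&=np.hypot(u-cen[0],v-cen[1])<160
E=fo(big(blue)[0],Z); el=cv2.fitEllipse(E.astype(np.float32)); print('tcp',t.round(1),'blue',el[0],el[1]); c=np.array(el[0])
print('green ext',(G.min(0)-c).round(1),(G.max(0)-c).round(1))
k=G[G[:,0]>c[0]+29]-c; print('tab y',k[:,1].min().round(1),k[:,1].max().round(1),'mean',k.mean(0).round(1))
m=np.zeros(g.shape,np.uint8); cv2.drawContours(m,[gc.reshape(-1,1,2)],-1,1,-1)
vv,uu=np.nonzero((m>0)&(h[...,0]<38)&(h[...,1]>70)); P=fo(np.c_[uu,vv],Z)-c; P=P[(np.hypot(*P.T)>24)&(np.hypot(*P.T)<36)]; print('gold',P.mean(0).round(1),np.degrees(np.arctan2(*P.mean(0)[::-1])),len(P))
amb=((h[...,0]>14)&(h[...,0]<28)&(h[...,1]>120)&(h[...,2]>190)).astype(np.uint8); A=fo(big(amb)[0],0); print('amb',A.min(0).round(1),A.max(0).round(1))
E
python3 mc.py
```

```text
tcp [ 19.5 -42.3 126. ] blue (19.402067184448242, -41.506221771240234) (15.305312156677246, 15.847945213317871)
green ext [  7.5 -19.8] [42.8 22.3]
tab y -7.7 8.7 mean [37.4  1.4]Traceback (most recent call last):
  File "mc.py", line 15, in <module>
    vv,uu=np.nonzero((m>0)&(h[...,0]<38)&(h[...,1]>70)); P=fo(np.c_[uu,vv],Z)-c; P=P[(np.hypot(*P.T)>24)&(np.hypot(*P.T)<36)]; print('gold',P.mean(0).round(1),np.degrees(np.arctan2(*P.mean(0)[::-1])),len(P))
                                                           ~~^^^^^^^^^^^^^^^^
  File "mc.py", line 7, in <lambda>
    fo=lambda ct,z:((onplane('top',topx(ct,(a,b),8),nrm=RF[:,2],pt=OF+RF[:,2]*z/1000)-OF)@RF*1000)[:,:2]
                     ~~~~~~~^^^^^^^^^^^^^^^^^^^^^^^^^^^^^^^^^^^^^^^^^^^^^^^^^^^^^^^^^
  File "h.py", line 12, in onplane
    o,d=rays(n,uv); nrm=np.array(nrm,float); pt=np.array([0,0,z]) if pt is None else np.array(pt)
        ~~~~^^^^^^
  File "h.py", line 8, in rays
    K,D,T=cal(n); p=cv2.undistortPoints(np.array(uv,float).reshape(-1,1,2),K,D).reshape(-1,2)
                    ~~~~~~~~~~~~~~~~~~~^^^^^^^^^^^^^^^^^^^^^^^^^^^^^^^^^^^^^^^^
cv2.error: OpenCV(4.12.0) /io/opencv/modules/calib3d/src/undistort.dispatch.cpp:347: error: (-215:Assertion failed) CV_IS_MAT(_src) && CV_IS_MAT(_dst) && (_src->rows == 1 || _src->cols == 1) && (_dst->rows == 1 || _dst->cols == 1) && _src->cols + _src->rows - 1 == _dst->rows + _dst->cols - 1 && (CV_MAT_TYPE(_src->type) == CV_32FC2 || CV_MAT_TYPE(_src->type) == CV_64FC2) && (CV_MAT_TYPE(_dst->type) == CV_32FC2 || CV_MAT_TYPE(_dst->type) == CV_64FC2) in function 'cvUndistortPointsInternal'
```

arm_command --increments '[[[0,0,0],[-0.0003,-0.001,0.02],0.003],[[0,0,0],[0,0,0.03],0.003],[[0,0,0],[0,0,0.025],0.003],[[0,0,0],[0,0,0.015],0.003],[[0,0,0],[0,0,0.008],0.003],[[0,0,0],[0,0,0.006],0.003],[[0,0,0],[0,0,0],0.003],[[0,0,0],[0,0,0],0.003],[[0,0,0],[0,0,0],0.003]]'

```text
time_s: 24.15
ee_pos: [0.5912, -0.0495, 0.0747]
eef_rot: [0.961, 0.129, 0.241, -0.031]
wrist_force: [-0.2, 0.2, -0.8]
gripper_width: 0.504
grasp_force: 11.0
```

```bash
python3 -c "
from go import *
tf(); delta(F(19.1,-40.8,18),RC)"
```

```text
tcp foam [ 20.43 -41.14  22.81] F foam [-0.5  0.3 -0.7] tq [0.03 0.26 0.02] gw 0.504 gf 11.0 t 24.15
pos [ 0.5912 -0.0495  0.0747] t 24.15 F [-0.2  0.2 -0.8] gw 0.504 gf 11.0
shift mm, tool now [-1.3 -0.3  4.8] dist 5.0
turn [ 0.12 -0.12  0.06] shift in target axes [-1.3 -0.3  4.8]
```

arm_command --increments '[[[0,0,0],[-0.0012,-0.0003,0.002],0.003],[[0,0,0],[0,0,0.002],0.003],[[0,0,0],[0,0,0.0015],0.003],[[0,0,0],[0,0,0],0.003],[[0,0,0],[0,0,0],0.003]]'

```text
time_s: 24.65
ee_pos: [0.5922, -0.0484, 0.0682]
eef_rot: [0.962, 0.129, 0.24, -0.032]
wrist_force: [1.3, -0.3, -0.4]
gripper_width: 0.502
grasp_force: 11.0
```

```bash
python3 -c "
from go import *
tf()"
```

```text
tcp foam [ 18.54 -40.35  16.52] F foam [ 0.9 -0.7 -0.9] tq [-0.02  0.28 -0.04] gw 0.502 gf 11.0 t 24.65
```

arm_command --increments '[[[0,0,0],[0,0,0.001],0.003],[[0,0,0],[0,0,0.001],0.003],[[0,0,0],[0,0,0],0.003],[[0,0,0],[0,0,0],0.003]]'

```text
time_s: 25.05
ee_pos: [0.5932, -0.0481, 0.0665]
eef_rot: [0.962, 0.129, 0.24, -0.032]
wrist_force: [-0.1, -0.0, -1.1]
gripper_width: 0.508
grasp_force: 11.0
```

```bash
python3 -c "
from go import *
tf()"
```

```text
tcp foam [ 18.57 -40.36  14.56] F foam [-0.6  0.  -0.9] tq [0.   0.3  0.01] gw 0.508 gf 11.0 t 25.05
```

arm_command --increments '[[[0,0,0],[0.0004,0.0004,0.001],0.003],[[0,0,0],[0,0,0.001],0.003],[[0,0,0],[0,0,0],0.003],[[0,0,0],[0,0,0],0.003]]'

```text
time_s: 25.45
ee_pos: [0.5946, -0.048, 0.0652]
eef_rot: [0.962, 0.129, 0.24, -0.032]
wrist_force: [-2.7, 1.5, 3.6]
gripper_width: 0.5
grasp_force: 11.0
```

```bash
python3 -c "
from go import *
tf()"
```

```text
tcp foam [ 19.2  -40.64  12.72] F foam [-0.2  2.2  4.2] tq [ 0.44  0.21 -0.05] gw 0.5 gf 11.0 t 25.45
```

arm_command --increments '[[[0,0,0],[0,0,0.001],0.003],[[0,0,0],[0,0,0.0005],0.003],[[0,0,0],[0,0,0],0.003],[[0,0,0],[0,0,0],0.003]]'

```text
time_s: 25.85
ee_pos: [0.5953, -0.0479, 0.0637]
eef_rot: [0.962, 0.129, 0.24, -0.032]
wrist_force: [-0.3, 2.1, 1.9]
gripper_width: 0.503
grasp_force: 11.1
```

```bash
python3 -c "
from go import *
tf()"
```

```text
tcp foam [ 19.12 -40.73  11.04] F foam [1.1 2.1 1.5] tq [ 0.43  0.   -0.  ] gw 0.503 gf 11.1 t 25.85
```

arm_command --increments '[[[0,0,0],[0,0,0.0005],0.003],[[0,0,0],[0,0,0.0005],0.003],[[0,0,0],[0,0,0],0.003],[[0,0,0],[0,0,0],0.003]]'

```text
time_s: 26.25
ee_pos: [0.5955, -0.0478, 0.0625]
eef_rot: [0.962, 0.129, 0.24, -0.032]
wrist_force: [0.6, 3.2, 0.4]
gripper_width: 0.504
grasp_force: 11.1
```

```bash
python3 -c "
from go import *
tf()"
```

```text
tcp foam [ 18.79 -40.69   9.92] F foam [ 1.5  2.9 -0.3] tq [ 0.49  0.   -0.07] gw 0.504 gf 11.1 t 26.25
```

arm_command --increments '[[[0,0,0],[0,0,0.0006],0.003],[[0,0,0],[0,0,0],0.003],[[0,0,0],[0,0,0],0.003]]'

```text
time_s: 26.55
ee_pos: [0.5958, -0.0478, 0.062]
eef_rot: [0.962, 0.129, 0.24, -0.032]
wrist_force: [-1.4, 2.0, 0.5]
gripper_width: 0.506
grasp_force: 11.1
```

```bash
python3 -c "
from go import *
tf()"
```

```text
tcp foam [ 18.77 -40.7    9.35] F foam [-0.4  2.3  0.8] tq [ 0.46  0.11 -0.03] gw 0.506 gf 11.1 t 26.55
```

arm_command --increments '[[[0,0,0],[0,0,0],0.02],[[0,0,0],[0,0,0],0.08],[[0,0,0],[0,0,0],0.15],[[0,0,0],[0,0,0],0.2],[[0,0,0],[0,0,-0.01],0.2],[[0,0,0],[0,0,-0.02],0.2],[[0,0,0],[0,0,-0.01],-0.5],[[0,0,0],[0.004,0,0],-1],[[0,0,0],[0,0,0],-1],[[0,0,0],[0,0,0],-1],[[0,0,0],[0,0,0.015],-1],[[0,0,0],[0,0,0.007],-1],[[0,0,0],[0,0,0.003],-1],[[0,0,0],[0,0,0],-1],[[0,0,0],[0,0,0],-1]]'

```text
time_s: 28.05
ee_pos: [0.5925, -0.0487, 0.0774]
eef_rot: [0.962, 0.129, 0.24, -0.032]
wrist_force: [-0.1, 0.0, -0.4]
gripper_width: 0.006
grasp_force: 0.0
```

```bash
python3 -c "
from go import *
tf();delta([0,0,0],RC)"
```

```text
tcp foam [ 22.98 -40.76  24.51] F foam [-0.3  0.1 -0.3] tq [0.01 0.24 0.  ] gw 0.006 gf 0.0 t 28.05
pos [ 0.5925 -0.0487  0.0774] t 28.05 F [-0.1  0.  -0.4] gw 0.006 gf 0.0
shift mm, tool now [-529.4 -203.1 -194.7] dist 599.5
turn [ 0.06 -0.05  0.04] shift in target axes [-529.7 -202.9 -194. ]
```

Down in small steps, reading force.

arm_command --increments '[[[0,0,0],[0,0,0.002],-1],[[0,0,0],[0,0,0.001],-1],[[0,0,0],[0,0,0.001],-1],[[0,0,0],[0,0,0.0007],-1],[[0,0,0],[0,0,0],-1],[[0,0,0],[0,0,0],-1]]'

```text
time_s: 28.65
ee_pos: [0.5946, -0.0482, 0.0732]
eef_rot: [0.962, 0.129, 0.24, -0.032]
wrist_force: [-1.5, 1.1, 0.1]
gripper_width: 0.005
grasp_force: 0.0
```

```bash
python3 -c "
from go import *
tf()"
```

```text
tcp foam [ 22.95 -40.81  19.81] F foam [-1.   1.4  0.6] tq [ 0.01  0.17 -0.03] gw 0.005 gf 0.0 t 28.65
```

arm_command --increments '[[[0,0,0],[0,0,0.0005],-1],[[0,0,0],[0,0,0],-1],[[0,0,0],[0,0,0],-1]]'

```text
time_s: 28.95
ee_pos: [0.5949, -0.0481, 0.0728]
eef_rot: [0.962, 0.129, 0.24, -0.032]
wrist_force: [-0.0, -0.3, 1.0]
gripper_width: 0.006
grasp_force: 0.0
```

```bash
python3 -c "
from go import *
tf()"
```

```text
tcp foam [ 22.95 -40.78  19.3 ] F foam [ 0.4 -0.3  0.9] tq [0.03 0.21 0.  ] gw 0.006 gf 0.0 t 28.95
```

arm_command --increments '[[[0,0,0],[0,0,0.0005],-1],[[0,0,0],[0,0,0],-1],[[0,0,0],[0,0,0],-1]]'

```text
time_s: 29.25
ee_pos: [0.5951, -0.0481, 0.0725]
eef_rot: [0.962, 0.129, 0.24, -0.031]
wrist_force: [-3.2, -0.7, 3.6]
gripper_width: 0.008
grasp_force: 2.5
```

```bash
python3 -c "
from go import *
tf()"
```

```text
tcp foam [ 23.01 -40.87  18.94] F foam [-1.1  0.2  4.7] tq [0.02 0.51 0.01] gw 0.008 gf 2.5 t 29.25
```

arm_command --increments '[[[0,0,0],[0,0,0.0004],-1],[[0,0,0],[0,0,0],-1],[[0,0,0],[0,0,0],-1]]'

```text
time_s: 29.55
ee_pos: [0.5952, -0.0481, 0.0724]
eef_rot: [0.962, 0.129, 0.24, -0.032]
wrist_force: [-9.3, -1.3, 9.4]
gripper_width: 0.006
grasp_force: 5.9
```

```bash
python3 -c "
from go import *
tf()"
```

```text
tcp foam [ 23.05 -40.89  18.88] F foam [-3.8  1.1 12.6] tq [ 0.15  0.97 -0.01] gw 0.006 gf 5.9 t 29.55
```

arm_command --increments '[[[0,0,0],[0,0,0.0003],-1],[[0,0,0],[0,0,0],-1],[[0,0,0],[0,0,-0.004],-1],[[0,0,0],[0.011,0,0],-1],[[0,0,0],[0.011,0,0],-1],[[0,0,0],[0,0,0],-1],[[0,0,0],[0,0,0.002],-1],[[0,0,0],[0,0,0.001],-1],[[0,0,0],[0,0,0.0006],-1],[[0,0,0],[0,0,0],-1],[[0,0,0],[0,0,0],-1]]'

```text
time_s: 30.65
ee_pos: [0.6136, -0.0427, 0.0827]
eef_rot: [0.962, 0.129, 0.24, -0.032]
wrist_force: [-5.8, -0.0, 7.3]
gripper_width: 0.003
grasp_force: 4.8
```

```bash
python3 -c "
from go import *
tf()"
```

```text
tcp foam [ 44.85 -40.51  18.88] F foam [-1.5  1.5  9.1] tq [0.38 0.62 0.  ] gw 0.003 gf 4.8 t 30.65
```

arm_command --increments '[[[0,0,0],[0,0,0.0004],-1],[[0,0,0],[0,0,0],-1],[[0,0,0],[0,0,-0.01],-1],[[0,0,0],[0,0,-0.03],-1],[[0,0,0],[0,0,-0.04],-1],[[0,0,0],[0,0,-0.04],-1],[[0,0,0],[-0.035,0,-0.03],-1],[[0,0,0],[-0.045,0,0],-1],[[0,0,0],[-0.045,0,0],-1],[[0,0,0],[-0.045,0,0],-1],[[0,0,0],[0,0,0],-1],[[0,0,0],[0,0,0],-1]]'

```text
time_s: 31.85
ee_pos: [0.4011, -0.1014, 0.1344]
eef_rot: [0.962, 0.128, 0.241, -0.031]
wrist_force: [1.5, -0.5, 1.4]
gripper_width: 0.0
grasp_force: 0.0
```

```bash
python3 chk.py 7
```

```text
side spine [20.3 21.6 20.5 21.4 21.4]
side blade [ 8.1 13.7  9.6  8.9 11.2 11.7]
side face [ 9.8 12.4 10.3 12.6]
side charm [19.6 21.1 21.4 18.5 20.6]
top spine [18.5 16.9 18.5 15.6 21.6]
top blade [9.5 6.9 5.2 3.3 5.3 6.3]
top face [7.8 9.1 6.8 7.4]
top charm [16.2 16.9 19.2 16.5 16.3]
tcp foam [-123.65  -41.48  168.81] F foam [ 0.6 -0.6 -0.4] tq [ 0.02  0.16 -0.01] gw 0.006 gf 0.0 t 31.95
```

View pics/k7.png

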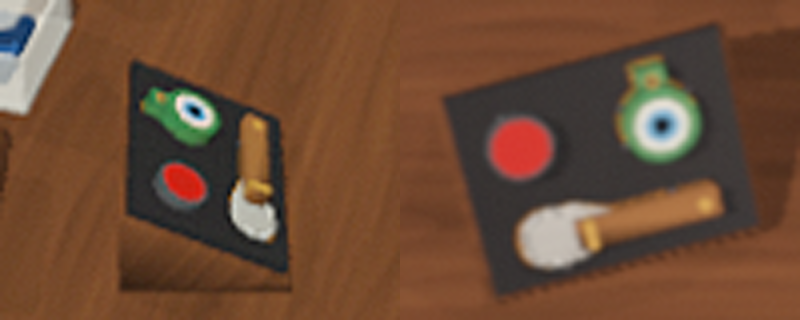

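Both parts sit flat in their pockets: charm at (660,120) and shoehorn from (520,240) to (720,200) in the top crop. The gripper is clear.

```bash
python3 -c "
from bench import bot
print(bot.job_done())"
```

```text
the job is handed in; nothing more can be done
None
```

I put the shoehorn and then the charm into their pockets, pressed each until it stopped on the pocket floor, let go, and handed the job in at about 32 s; no verdict came back.

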